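# Lay the enclosure and the meter down, right side up

## Robot

A 6-joint arm with a two-finger parallel gripper is mounted at the origin on a cart in front of the work surface, level with it; the furniture and walls round the work are solid. World frame = base frame: x ahead of the robot, y to its left, z up, the work surface at z = 0. Lengths are in m, angles in degrees, forces in N, time in s.
With the tool pointing down it reaches from about 0.25 to 0.725 m from the base axis. Payload 9.7 kg.
Tool frame: the origin (TCP) lies at the very end of the fingers, on their centre line; the grasp point (between the pads) lies 19 mm behind it; z points along the fingers, y is the line along which they close (so a half turn about z gives the same grasp; the last joint's range is limited). The gripper opens to 85 mm and grips with 20 to 120 N. Pads are 22 mm wide; open, the fingers measure 114 mm over their backs; the gripper's body (76 mm by 85 mm) begins 54 mm behind the grasp point. The pads swing forward as they close: fully open they stand 13 mm farther back than shut.
Start: joints at [64.916, 4.979, 10.078, 95.1, 0, 90], TCP at [0.233, 0.498, 0.192] pointing down, gripper open.
Joint ranges: [-179.16, 179.16], [-48.56, 103.87], [-65.8, 70.77], [-126.05, 130.52], [-82.76, 87.17], [-180, 180]. Speed limits (degrees/s): [127.2, 127.2, 147.25, 180, 180, 180].

## Interface

Orientations are given as [roll, pitch, yaw] about the fixed x, y, z axes, in that order (R = Rz(yaw) Ry(pitch) Rx(roll)).
In Python, from workcell import bot gives the robot as it stands.
- The arm moves only by the tool step_arm, never from a script. Its argument "targets" is a list of rows, each a list of 3 entries, a list of its own where there are three numbers: the opening, from 0 (shut) to 1 (fully open), then the shift along the world's x, y, z in mm, then the turn, a rotation vector about the world's x, y, z in rad. In form: [[grip, [tx, ty, tz], [wx, wy, wz]], ...]. A call has 1 to 8 rows; each row is the pose to reach, as a shift and turn from the pose commanded when the call began; what a row does not reach only later rows make up. A row lasts 1/10 s, in which the tool goes at most 50 mm and 8.59 degrees, less where a joint would pass 70% of its speed; a pose out of reach is approached as far as the arm can. A call with a gripper value outside its range is refused whole. The fingers move at their own pace and stop on an object; "force" is the grip in N (left out, the last holds). Time passes only in rows, so rows that repeat a pose let the fingers close. It gives the time, the measured TCP pose, the force, the opening and the grip force at its end, in the units of the state.
- bot.get_obs(): the state, without advancing time (a new reading comes with each control period).
- bot.camera(name): name is "scene" or "top" or "wrist"; returns (picture, depth): 420x560x3 uint8, red, green, blue; 420x560 float32, m along the optical axis (not along the pixel's ray), 0 where there is no reading.
- bot.camera_params(name): a dict with "K" (3x3 intrinsics, pixels), "R" (3x3) and "t" (3): a world point X has camera coordinates R X + t. Camera axes: x right, y down, z forward; pixel columns grow to the right and rows downward; lengths in m; the calibration is good to about 2 mm. A picture is of the moment at which its call begins: read the wrist's pose just before it. camera_params takes no time and is no camera call; for the wrist camera it gives the pose at the moment of the call.
- bot.job_done(): hands the job in; it is judged then, once.
The state is a dict: "time": time; "q": joint angles; "qd": joint speeds; "joint_efforts": joint torques, N m; "ee_pos": TCP position; "tcp_rot": TCP orientation; "wrist_force": force on the tool from outside, world axes, zero at the start; "torque": the same for the moment, N m; "opening": finger opening in m; "grasp_force": force on a finger pad.
Only numpy, scipy, OpenCV 4.12 (cv2) and the standard library are available. Lean on these libraries where they do the work, as an engineer would, in place of code of your own. Each camera call takes 0.05 s, during which the arm holds its last target. There are 200 camera calls.

## Task

The teal enclosure and the red multimeter stand on edge on the workbench like books. Push each one over gently with the fingertips, without gripping or lifting it and without shoving it along the bench, so that the enclosure lies flat with its lid (the side with four screws and a paper label) up and the multimeter lies flat on its back with its display and dial up. Leave the wire reel, the tin and the motor standing where they are.

Things in the scene. Friction and masses are not known exactly. Their poses are not given: they have to be found in the camera images.
- enclosure: teal plastic case, a solid block 80 x 120 x 40 mm (own x, y, z), about 0.22 kg. Origin: centre of its plain base face; own z points from base to lid (four screws, to 42 mm). Starts on a 120 x 40 mm side, 80 mm high, own z level in any direction, origin 40 mm up. Pushed near the top of the lid face it tips rather than slides; past about 27 degrees it falls by itself onto its base, lid up
- enclosure_lid (a point): centre of the enclosure's lid face, 40 mm along own z from the origin
- meter: red hand multimeter, in contact a solid block 152 x 77 x 36 mm (own x, y, z; the dial, to 46 mm, has no contact), about 0.3 kg. Origin: centre of its back; own z points from back to front (display, dial). Starts on a long side, 77 mm high, own z level in any direction, origin 38.5 mm up. Pushed near the top of the front it tips; past about 25 degrees it falls by itself onto its back
- meter_face (a point): centre of the multimeter's front face, 36 mm along own z from the origin
- reel: wire reel standing on its flange, 58 mm across, 45 mm high, loose, beyond the work; origin at the centre of its underside; to be left alone
- tin: small round yellow tin with a screw lid, 48 mm across, 21 mm high, standing loose on the near side; origin at the centre of its underside; to be left alone
- motor: square stepper motor, 42 x 42 mm, body 37 mm high with its shaft up to 59 mm, standing loose at the left; origin at the centre of its underside; to be left alone
There are look-alikes about, which are no part of the job. Leave any purple look-alike of the enclosure alone.

How it is judged (in metres and radians):
At the end, for the whole second after the job is handed in: enclosure flat, lid up, and multimeter flat on its back, display up (within 0.1 rad, underside within 6 mm of the bench), at rest, each origin within 120 mm of its start (tipping alone takes about 57 mm); reel, tin and motor upright, within 15 mm of their starts (angle between each of enclosure, meter, reel, tin, motor's own z axis and vertical below 0.1 rad and height (world z) of enclosure_lid above 0.035 m and height (world z) of each of enclosure, meter below 0.006 m and distance of each of enclosure, meter from where it was at the start of the episode below 0.12 m and linear speed of each of enclosure, meter below 0.02 m/s and angular speed of each of enclosure, meter below 0.1 rad/s and height (world z) of meter_face above 0.031 m and distance of each of reel, tin, motor from where it was at the start of the episode below 0.015 m); the robot touches nothing.
It fails at once if the enclosure or the multimeter is lifted off the bench (origin more than 60 mm up) (height (world z) of any of enclosure, meter above 0.06 m).
It fails at once if the enclosure or the multimeter is pushed roughly (more than 30 N) (contact force between the arm and enclosure above 30 N or contact force between the arm and meter above 30 N).
It fails at once if reel, tin or motor is moved more than 30 mm (distance of any of reel, tin, motor from where it was at the start of the episode above 0.03 m).
It also fails if it takes over 40 s, if anything falls off the work surface, if the arm or the gripper's body presses on something with over 40 N, if the wrist force passes 120 N, or if a joint passes its speed limit or range.

## Working session

There is one attempt and no reset: what is moved stays moved. The work goes in short steps, Python scripts to look and compute and a tool call to move; the robot and the scene stay as the last step left them, time stands still between calls to the robot, and variables do not carry over. Pictures are saved under pics/ and viewed, at most 10 in all, crops included, and the job is handed in when it is done.

Besides the shell and the picture viewer there is one more tool, called in YAML: its name, and indented under it one key for each argument. step_arm: Moves the arm, as the interface text tells. Its arguments: {"type":"object","properties":{"targets":{"type":"array","items":{"type":"array"}},"force":{"type":"number"}},"required":["targets"]}

```bash
mkdir -p pics; cat > h.py <<'E'
import numpy as np, cv2
from workcell import bot
def grab(n,f):
    im,d=bot.camera(n); P=bot.camera_params(n)
    np.savez(f'{f}.npz',im=im,d=d,**{k:np.array(P[k]) for k in 'KRt'})
    cv2.imwrite(f'pics/{f}.png',im[:,:,::-1]); return im,d,P
def load(f): 
    z=np.load(f'{f}.npz'); return z['im'],z['d'],z
def cloud(d,P):
    v,u=np.mgrid[:d.shape[0],:d.shape[1]]; K=np.array(P['K'])
    c=np.stack([(u-K[0,2])/K[0,0]*d,(v-K[1,2])/K[1,1]*d,d],-1)
    return (c-np.array(P['t']))@np.array(P['R'])
E
python3 - <<'E'
from h import *
print(bot.get_obs())
for n in('scene','top'):
    im,d,P=grab(n,n+'0'); print(n,np.array(P['R']).round(2),-np.array(P['R']).T@P['t'],(d>0).mean())
E
```

```text
{'time': 0.0, 'q': array([6.49153610e+01, 5.01335856e+00, 1.00330383e+01, 9.50991722e+01,
       1.13828457e-03, 9.00007002e+01]), 'qd': array([ 0.03552162, -0.03515273, -0.10411977, -0.05725494,  0.03737107,
        0.04935136]), 'joint_efforts': array([ 1.28662497e-03, -5.20384312e+01,  4.64805722e+01,  1.61336950e-02,
        4.33714786e-05, -1.08987848e-06]), 'ee_pos': array([0.23304875, 0.49786842, 0.19134876]), 'tcp_rot': array([-1.79920507e+02, -1.13731205e-03,  1.54914659e+02]), 'wrist_force': array([ 0.42271649, -0.95841377,  0.24612505]), 'torque': array([ 0.05067131, -0.02577008, -0.00061711]), 'grasp_force': 0.0, 'opening': 0.0851694867731341}
scene [[ 0.85 -0.52  0.02]
 [-0.39 -0.66 -0.64]
 [ 0.34  0.54 -0.77]] [-0.01582907 -0.84662567  1.30750987] 0.9958035714285715
top [[ 0.01 -1.    0.03]
 [-0.99 -0.02 -0.16]
 [ 0.16 -0.02 -0.99]] [0.37772724 0.01561447 1.044723  ] 0.9961309523809524
```

View pics/scene0.png

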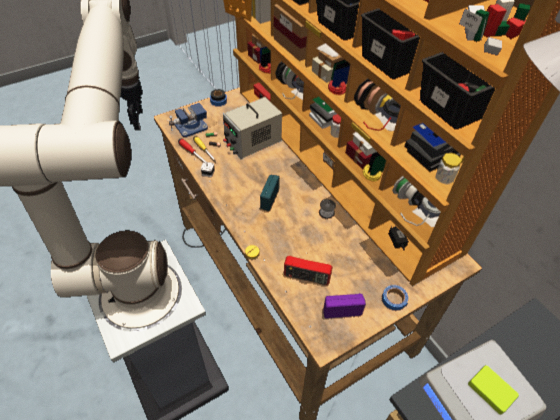

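View pics/top0.png

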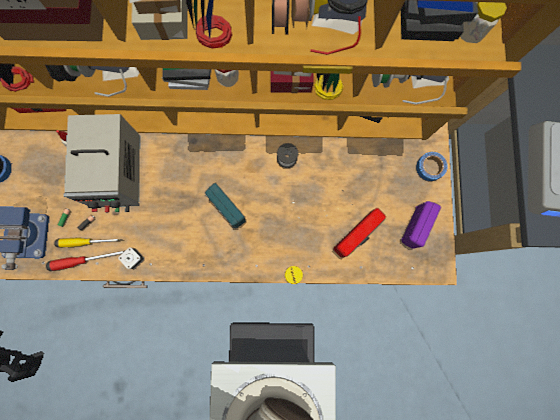

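The scene view shows the enclosure at (270,192) and the meter at (307,270), with its dark front facing the camera. The reel is at (327,208), the tin at (252,252), the motor at (207,168) and the purple decoy at (344,306). In the top view the enclosure is at (225,205), the meter at (360,232), the motor at (130,258), the tin at (293,274) and the reel at (287,155).

```bash
python3 - <<'E'
from h import *
def seg(f,roi,lo,hi):
    im,d,P=load(f); h=cv2.cvtColor(im,cv2.COLOR_RGB2HSV); m=cv2.inRange(h,lo,hi)>0
    k=np.zeros_like(m); x0,y0,x1,y1=roi; k[y0:y1,x0:x1]=1
    m&=k; return m,cloud(d,P)
for name,roi,lo,hi in [('encl',(190,170,260,240),(80,60,20),(100,255,255)),('meter',(325,200,392,265),(0,150,80),(10,255,255)),('tin',(275,258,310,290),(22,150,100),(35,255,255)),
  ('reel',(270,138,305,172),(0,0,0),(180,90,130)),('motor',(112,242,148,276),(0,0,150),(180,60,255)),('purple',(395,195,445,255),(120,80,50),(150,255,255))]:
    m,c=seg('top0',roi,lo,hi); p=c[m]; z=np.percentile(p[:,2],90)
    t=p[(p[:,2]>z-.012)&(p[:,2]<z+.01)]
    r=cv2.minAreaRect((t[:,:2]*1000).astype(np.float32)); print(name,m.sum(),'ztop',z.round(3),'rect',[np.round(a,1) for a in r], cv2.boxPoints(r).round().tolist())
im=load('scene0')[0]
a=cv2.resize(im[165:220,245:300],(440,440),interpolation=cv2.INTER_CUBIC);b=cv2.resize(im[250:305,275:340],None,fx=5.5,fy=8,interpolation=cv2.INTER_CUBIC)
cv2.imwrite('pics/crop.png',np.hstack([a,b])[:,:,::-1])
E
```

```text
encl 687 ztop 0.083 rect [array([551., 134.]), array([117.1,  36.4]), np.float64(41.8)] [[495.0, 109.0], [519.0, 81.0], [607.0, 159.0], [583.0, 187.0]]
meter 820 ztop 0.079 rect [array([ 489.6, -214.8]), array([ 33.9, 148.5]), np.float64(44.8)] [[425.0, -174.0], [530.0, -279.0], [554.0, -256.0], [449.0, -150.0]]
tin 254 ztop 0.024 rect [array([379. , -46.7]), array([44. , 44.2]), np.float64(45.2)] [[348.0, -47.0], [379.0, -78.0], [410.0, -47.0], [379.0, -15.0]]
reel 425 ztop 0.048 rect [array([700.8, -26.1]), array([56.3, 54.5]), np.float64(25.3)] [[664.0, -13.0], [687.0, -63.0], [738.0, -39.0], [715.0, 11.0]]
motor 294 ztop 0.041 rect [array([416.1, 375.5]), array([43.2, 41.2]), np.float64(46.9)] [[386.0, 374.0], [416.0, 346.0], [446.0, 377.0], [416.0, 405.0]]
purple 1049 ztop 0.082 rect [array([ 513.7, -376.5]), array([ 39.6, 118. ]), np.float64(62.9)] [[452.0, -367.0], [557.0, -421.0], [575.0, -386.0], [470.0, -332.0]]
```

View pics/crop.png

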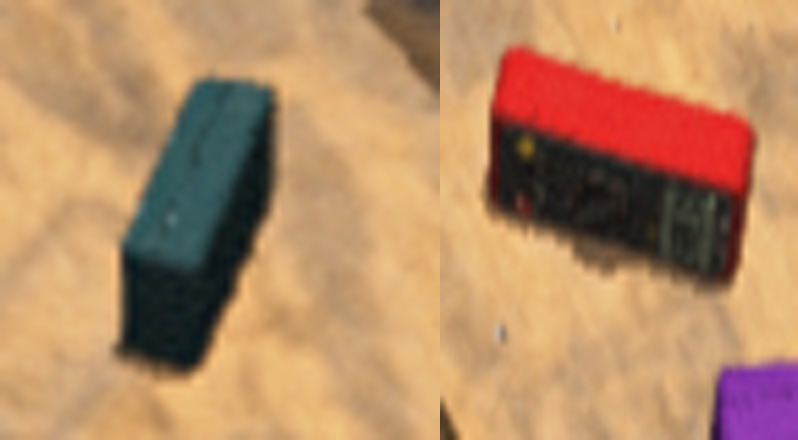

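The meter's front faces (-x,-y), so I'll push it toward (+x,+y). The enclosure's visible face, normal (.66,-.75), shows no label, so the lid is probably on the (-.66,.75) side. I'll move to that side with the gripper shut and check with the wrist camera before pushing.

step_arm:
  targets:
    - [0,[40,-46,5],[0,0,-0.1]]
    - [0,[80,-92,8],[0,0,-0.2]]
    - [0,[120,-138,8],[0,0,-0.3]]
    - [0,[160,-184,8],[0,0,-0.4]]
    - [0,[195,-224,8],[0,0,-0.403]]
    - [0,[230,-264,8],[0,0,-0.403]]
    - [0,[230,-264,8],[0,0,-0.403]]
    - [0,[230,-264,8],[0,0,-0.403]]

```text
time: 0.9
ee_pos: [0.4659, 0.2299, 0.1993]
tcp_rot: [-179.9, 0.0, 131.5]
wrist_force: [-0.3, 0.9, 0.4]
opening: 0.0002
grasp_force: 0.0
```

```bash
python3 - <<'E'
from h import *
o=bot.get_obs(); print(o['time'],o['ee_pos'],o['tcp_rot'],o['q'],o['opening'])
im,d,P=grab('wrist','w0'); R=np.array(P['R']);print(-R.T@P['t'],R[2])
E
```

```text
0.9 [0.46587865 0.22988828 0.19931153] [-1.79932139e+02  4.83557627e-02  1.31495040e+02] [ 2.63042999e+01  1.00236558e+00  6.73889449e+00  9.57893476e+01
 -6.44478537e-02  7.48093180e+01] 0.0002249099924603787
[0.41258135 0.29034129 0.38346067] [ 0.20250005 -0.22966631 -0.95197012]
```

View pics/w0.png

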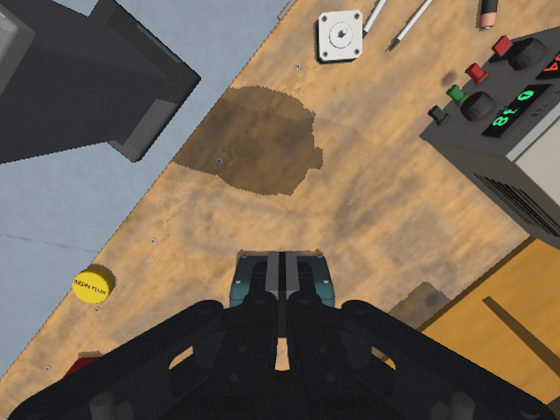

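The wrist view shows the enclosure at (283,277), mostly behind the fingers, with the motor at (340,37) and the tin at (92,285). I'll zoom in on its near face.

```bash
python3 - <<'E'
from h import *
im=load('w0')[0][240:315,225:340]; im=np.clip(im.astype(float)*1.8,0,255).astype(np.uint8)
cv2.imwrite('pics/w0c.png',cv2.resize(im,None,fx=6,fy=6,interpolation=cv2.INTER_CUBIC)[:,:,::-1])
E
```

```text
(no output)
```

View pics/w0c.png

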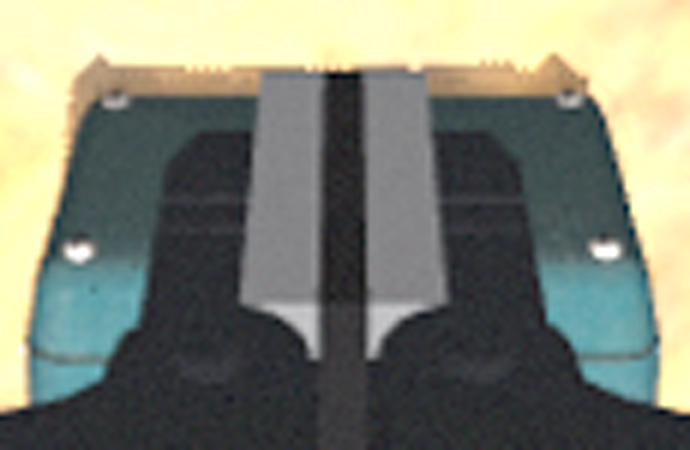

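All four screws are on the near face, so the lid is on this side. I'll descend and close most of the gap.

step_arm:
  targets:
    - [0,[0,0,-40],[0,0,0]]
    - [0,[0,0,-80],[0,0,0]]
    - [0,[0,0,-115],[0,0,0]]
    - [0,[0,0,-132],[0,0,0]]
    - [0,[20,-23,-132],[0,0,0]]
    - [0,[38,-43,-132],[0,0,0]]
    - [0,[46,-53,-132],[0,0,0]]
    - [0,[46,-53,-132],[0,0,0]]

```text
time: 1.75
ee_pos: [0.5093, 0.1809, 0.0679]
tcp_rot: [-180.0, -0.0, 131.8]
wrist_force: [0.4, -0.6, 0.1]
opening: -0.0002
grasp_force: 0.0
```

step_arm:
  targets:
    - [0,[5,-6,0],[0,0,0]]
    - [0,[10,-12,0],[0,0,0]]
    - [0,[14,-16,0],[0,0,0]]
    - [0,[18,-20,0],[0,0,0]]
    - [0,[21,-24,0],[0,0,0]]
    - [0,[24,-27,0],[0,0,0]]
    - [0,[27,-30,0],[0,0,0]]
    - [0,[30,-34,0],[0,0,0]]

```text
time: 2.55
ee_pos: [0.5394, 0.1469, 0.0681]
tcp_rot: [-180.0, -0.0, 131.8]
wrist_force: [0.7, -0.1, 0.4]
opening: -0.0002
grasp_force: 0.0
```

step_arm:
  targets:
    - [0,[3,-3,0],[0,0,0]]
    - [0,[6,-6,0],[0,0,0]]
    - [0,[9,-10,0],[0,0,0]]
    - [0,[12,-13,0],[0,0,0]]
    - [0,[15,-16,0],[0,0,0]]
    - [0,[17,-19,0],[0,0,0]]
    - [0,[17,-19,0],[0,0,0]]

```text
time: 3.25
ee_pos: [0.5564, 0.1278, 0.068]
tcp_rot: [-180.0, 0.0, 131.8]
wrist_force: [0.8, 0.0, -0.3]
opening: 0.0001
grasp_force: 0.0
```

```bash
python3 - <<'E'
from h import *
im,d,P=grab('top','top1'); h=cv2.cvtColor(im,cv2.COLOR_RGB2HSV)
m=cv2.inRange(h,(80,60,20),(100,255,255))>0; m[:,:150]=0;m[:,300:]=0;m[:130]=0;m[260:]=0
p=cloud(d,P)[m]; print(m.sum(),np.percentile(p[:,2],[10,50,90]),cv2.minAreaRect((p[:,:2]*1000).astype(np.float32)))
E
```

```text
4 [0.07190115 0.31375709 0.54803583] ((484.71539306640625, 67.36664581298828), (83.18709564208984, 0.37453651428222656), 25.014692306518555)
```

```bash
python3 - <<'E'
from h import *
im,d,P=grab('scene','scene1')
cv2.imwrite('pics/s1c.png',cv2.resize(im[140:290,200:360],None,fx=3.7,fy=3.7,interpolation=cv2.INTER_CUBIC)[:,:,::-1])
E
```

```text
(no output)
```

View pics/s1c.png

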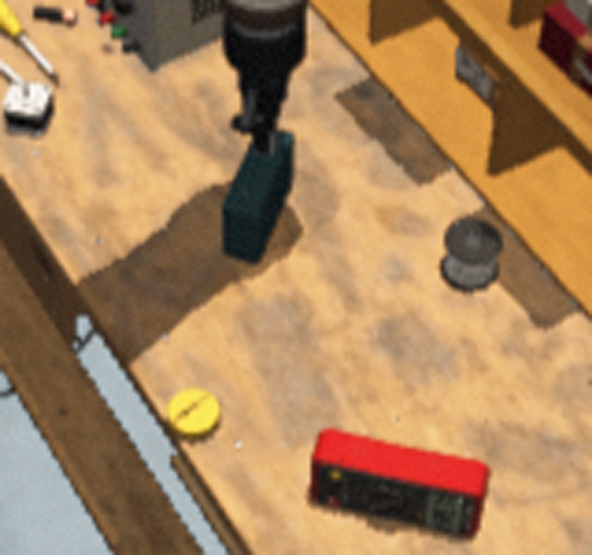

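The enclosure at crop (258,195) is still up, resting against the fingertips at (265,140). I'll keep pushing.

step_arm:
  targets:
    - [0,[3,-3,0],[0,0,0]]
    - [0,[6,-6,0],[0,0,0]]
    - [0,[9,-10,0],[0,0,0]]
    - [0,[12,-13,0],[0,0,0]]
    - [0,[14,-16,0],[0,0,0]]
    - [0,[14,-16,0],[0,0,0]]
    - [0,[14,-16,0],[0,0,0]]

```text
time: 4.05
ee_pos: [0.5702, 0.112, 0.0681]
tcp_rot: [-180.0, -0.0, 131.8]
wrist_force: [0.1, 0.1, 0.3]
opening: -0.0
grasp_force: 0.0
```

```bash
cat >> h.py <<'E'
def chk(f,lo,hi,roi):
    im,d,P=grab('scene',f); h=cv2.cvtColor(im,cv2.COLOR_RGB2HSV); m=cv2.inRange(h,lo,hi)>0
    k=np.zeros_like(m); x0,y0,x1,y1=roi; k[y0:y1,x0:x1]=1; m&=k
    p=cloud(d,P)[m]; print(m.sum(),'z pct',np.percentile(p[:,2],[5,25,50,75,95,99]).round(3))
    t=p[p[:,2]>np.percentile(p[:,2],90)-.012]; r=cv2.minAreaRect((t[:,:2]*1000).astype(np.float32)); print('top rect',r)
E
python3 -c "
from h import *
chk('scene2',(80,60,15),(105,255,255),(240,150,310,230))"
```

```text
367 z pct [0.025 0.049 0.076 0.081 0.084 0.261]
top rect ((539.2899169921875, 117.63417053222656), (80.22557830810547, 92.75048065185547), 3.323491096496582)
```

```bash
python3 - <<'E'
from h import *
for f in('scene0','scene1','scene2'):
    im,d,P=load(f); h=cv2.cvtColor(im,cv2.COLOR_RGB2HSV); m=cv2.inRange(h,(80,90,15),(105,255,255))>0
    m[:150]=0;m[230:]=0;m[:,:240]=0;m[:,310:]=0
    n,l,s,_=cv2.connectedComponentsWithStats(m.astype(np.uint8)); k=1+s[1:,4].argmax(); m=l==k
    p=cloud(d,P)[m]; p=p[p[:,2]<.12]
    a=(p[:,:2]-[.551,.134])@np.array([.66,-.75])*1000; b=(p[:,:2]-[.551,.134])@np.array([.75,.66])*1000; z=p[:,2]*1000
    print(f,len(p),np.percentile(b,[1,50,99]).round())
    for lo in range(0,100,10):
        q=(z>=lo)&(z<lo+10)
        if q.sum()>4: print(lo,q.sum(),np.percentile(a[q],[3,50,97]).round())
E
```

```text
scene0 332 [-64. -25.  44.]
20 19 [-10.  10.  22.]
30 21 [-6. 18. 22.]
40 19 [-8. 20. 24.]
50 31 [-9. 16. 23.]
60 25 [-10.  21.  23.]
70 111 [-12.   3.  23.]
80 103 [-8.  8. 21.]
scene1 261 [-66. -31.  41.]
20 19 [-10.  13.  22.]
30 19 [-10.  21.  23.]
40 26 [-10.  19.  23.]
50 17 [-8. 18. 23.]
60 16 [-7. 16. 23.]
70 88 [-11.   6.  23.]
80 73 [-9. 12. 22.]
scene2 264 [-66. -30.  34.]
20 20 [-10.  12.  23.]
30 23 [-7. 19. 23.]
40 20 [-10.  21.  23.]
50 19 [-8. 20. 23.]
60 17 [-10.  13.  23.]
70 86 [-12.   1.  22.]
80 76 [-9.  9. 21.]
```

The enclosure hasn't moved, even though the reported TCP should be inside it. I'll compare the positions from each camera.

```bash
python3 - <<'E'
from h import *
print(bot.get_obs()['ee_pos'],bot.get_obs()['q'])
grab('wrist','w1'); grab('top','top2')
for f in('w0','w1'):
    im,d,P=load(f); h=cv2.cvtColor(im,cv2.COLOR_RGB2HSV); c=cloud(d,P)
    m=cv2.inRange(h,(80,90,15),(105,255,255))>0; m[:200]=0
    n,l,s,_=cv2.connectedComponentsWithStats(m.astype(np.uint8))
    for k in range(1,n):
        if s[k,4]>150: p=c[l==k]; print(f,s[k],np.percentile(p,[2,50,98],axis=0).round(3).tolist())
for f in('scene1','scene2','top2'):
    im,d,P=load(f); c=cloud(d,P); dd=np.abs(d-load('scene0' if f[0]=='s' else 'top0')[1])>.02
    q=dd&(c[...,2]>.04)&(c[...,2]<.15)&(abs(c[...,0]-.55)<.15)&(abs(c[...,1]-.13)<.15)
    p=c[q]; print(f,len(p))
    for lo in range(40,150,10):
        s=p[(p[:,2]*1000>=lo)&(p[:,2]*1000<lo+10)]
        if len(s)>3: print(lo,len(s),np.percentile(s[:,:2],[5,50,95],axis=0).round(3).tolist())
im,_,_=load('w1'); a=cv2.resize(im,(400,300)); 
b=cv2.resize(load('scene2')[0][150:225,230:330],(400,300),interpolation=cv2.INTER_CUBIC)
cv2.imwrite('pics/cmp.png',np.hstack([a,b])[:,:,::-1])
E
```

```text
[0.57012056 0.11212137 0.06809385] [1.11238001e+01 8.55105434e+00 2.87944944e-01 8.17401035e+01
 3.85081325e-03 5.93039293e+01]
w0 [315 282  20  17 195] [[0.567, 0.167, 0.075], [0.578, 0.174, 0.08], [0.589, 0.184, 0.082]]
w0 [231 284  18  15 167] [[0.497, 0.104, 0.077], [0.508, 0.113, 0.08], [0.515, 0.123, 0.083]]
w1 [ 181  200  201   30 4090] [[0.516, 0.088, 0.081], [0.55, 0.12, 0.082], [0.595, 0.154, 0.084]]
scene1 37
110 10 [[0.546, 0.114], [0.555, 0.118], [0.563, 0.121]]
120 13 [[0.543, 0.112], [0.547, 0.117], [0.563, 0.128]]
130 8 [[0.545, 0.111], [0.552, 0.116], [0.563, 0.12]]
scene2 36
110 6 [[0.559, 0.098], [0.566, 0.102], [0.577, 0.104]]
120 13 [[0.555, 0.097], [0.564, 0.102], [0.579, 0.106]]
130 10 [[0.557, 0.098], [0.565, 0.099], [0.577, 0.105]]
top2 0
```

View pics/cmp.png

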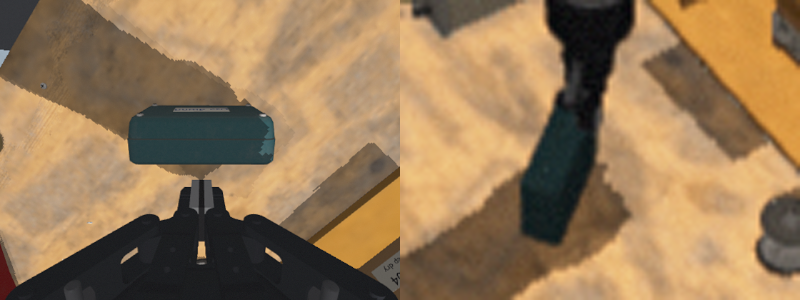

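The wrist view (left) shows the fingertips at (200,182), past the base side of the still-standing enclosure, whose label edge is at (200,109). The fingers seem to have passed over it, so I'll measure where the tips really are.

```bash
python3 - <<'E'
from h import *
for f in('w0','w1'):
    im,d,P=load(f); c=cloud(d,P)
    print(f)
    for v in range(240,320,8): print(v,[c[v,u].round(3).tolist() for u in (272,291)], im[v,272])
im,d,P=load('scene2'); c=cloud(d,P)
print('scene column')
for v in range(160,186,2): print(v,[c[v,u].round(3).tolist()+[int(im[v,u].max())] for u in (272,275,278)])
E
```

```text
w0
240 [[0.515, 0.155, 0.002], [0.533, 0.172, 0.003]] [201 159 111]
248 [[0.522, 0.147, 0.004], [0.541, 0.163, 0.002]] [199 160 116]
256 [[0.454, 0.237, 0.251], [0.461, 0.242, 0.249]] [75 74 76]
264 [[0.454, 0.237, 0.257], [0.46, 0.242, 0.257]] [74 74 76]
272 [[0.454, 0.237, 0.265], [0.46, 0.242, 0.264]] [74 74 76]
280 [[0.454, 0.237, 0.271], [0.461, 0.242, 0.27]] [73 74 75]
288 [[0.455, 0.237, 0.276], [0.459, 0.243, 0.278]] [74 74 75]
296 [[0.454, 0.238, 0.283], [0.46, 0.242, 0.282]] [23 26 27]
304 [[0.455, 0.238, 0.288], [0.459, 0.243, 0.288]] [27 27 28]
312 [[0.455, 0.238, 0.292], [0.459, 0.243, 0.293]] [26 27 27]
w1
240 [[0.586, 0.082, 0.002], [0.598, 0.093, 0.002]] [109  89  67]
248 [[0.59, 0.077, 0.003], [0.603, 0.088, 0.002]] [187 153 116]
256 [[0.559, 0.117, 0.119], [0.566, 0.123, 0.117]] [84 84 86]
264 [[0.559, 0.117, 0.126], [0.566, 0.123, 0.126]] [84 84 86]
272 [[0.56, 0.117, 0.133], [0.566, 0.123, 0.133]] [82 82 84]
280 [[0.56, 0.118, 0.14], [0.566, 0.122, 0.138]] [83 83 84]
288 [[0.56, 0.118, 0.145], [0.566, 0.122, 0.144]] [84 84 86]
296 [[0.559, 0.119, 0.153], [0.565, 0
[... 561 characters left out ...]
.56, 0.087, 0.202, 17]]
170 [[0.536, 0.085, 0.206, 48], [0.55, 0.09, 0.195, 24], [0.561, 0.089, 0.189, 24]]
172 [[0.531, 0.077, 0.207, 59], [0.545, 0.082, 0.195, 34], [0.563, 0.092, 0.177, 14]]
174 [[0.529, 0.074, 0.2, 64], [0.537, 0.068, 0.202, 30], [0.565, 0.094, 0.163, 14]]
176 [[0.524, 0.065, 0.202, 33], [0.532, 0.06, 0.202, 21], [0.559, 0.085, 0.165, 19]]
178 [[0.577, 0.156, 0.081, 41], [0.539, 0.071, 0.179, 11], [0.554, 0.077, 0.165, 32]]
180 [[0.573, 0.148, 0.08, 47], [0.559, 0.104, 0.127, 17], [0.569, 0.1, 0.126, 39]]
182 [[0.566, 0.136, 0.084, 47], [0.559, 0.103, 0.118, 36], [0.572, 0.105, 0.11, 39]]
184 [[0.562, 0.13, 0.081, 42], [0.572, 0.125, 0.08, 40], [0.599, 0.149, 0.044, 42]]
```

Both the wrist and scene depth put the true fingertips at z ≈ 0.11–0.115 while the state reports 0.068. So the tips end about 45 mm short of the reported TCP, though x and y agree. The fingers passed over the top without touching. I'll go back to the lid side and work about 47 mm lower.

step_arm:
  targets:
    - [0,[0,0,20],[0,0,0]]
    - [0,[-25,28,20],[0,0,0]]
    - [0,[-50,56,20],[0,0,0]]
    - [0,[-69,78,10],[0,0,0]]
    - [0,[-69,78,-25],[0,0,0]]
    - [0,[-69,78,-47],[0,0,0]]
    - [0,[-69,78,-47],[0,0,0]]

```text
time: 4.9
ee_pos: [0.499, 0.1897, 0.0181]
tcp_rot: [-179.7, -0.1, 131.9]
wrist_force: [-0.2, -0.4, 0.7]
opening: -0.0001
grasp_force: 0.0
```

```bash
python3 - <<'E'
from h import *
im,d,P=grab('wrist','w2'); c=cloud(d,P); print(bot.get_obs()['ee_pos'],bot.get_obs()['wrist_force'])
for v in range(240,300,6): print(v,[c[v,u].round(3).tolist() for u in (272,291)], im[v,272])
h=cv2.cvtColor(im,cv2.COLOR_RGB2HSV); m=(c[...,2]>.076)&(c[...,2]<.087)&(cv2.inRange(h,(80,80,15),(105,255,255))>0)
print(np.percentile(c[m],[2,50,98],axis=0).round(3),m.sum())
E
```

```text
[0.50011443 0.18994841 0.02026359] [-0.3344996   0.34353448  1.65761147]
240 [[0.502, 0.178, 0.005], [0.512, 0.186, 0.005]] [117  95  71]
246 [[0.505, 0.174, 0.004], [0.515, 0.183, 0.005]] [118  96  71]
252 [[0.489, 0.195, 0.066], [0.496, 0.201, 0.067]] [71 73 75]
258 [[0.49, 0.195, 0.072], [0.496, 0.2, 0.072]] [80 79 80]
264 [[0.49, 0.195, 0.078], [0.496, 0.201, 0.078]] [79 76 79]
270 [[0.49, 0.195, 0.084], [0.496, 0.2, 0.083]] [80 80 82]
276 [[0.49, 0.195, 0.089], [0.496, 0.201, 0.089]] [80 79 81]
282 [[0.49, 0.195, 0.093], [0.495, 0.201, 0.094]] [80 81 81]
288 [[0.49, 0.196, 0.099], [0.496, 0.2, 0.097]] [79 79 81]
294 [[0.49, 0.196, 0.102], [0.495, 0.201, 0.103]] [21 26 28]
[[0.487 0.187 0.078]
 [0.505 0.204 0.083]
 [0.506 0.204 0.086]] 4
```

The tips are now at z ≈ 0.064, with the lid face about 45 mm ahead. I'll raise 6 mm for body clearance and push slowly.

step_arm:
  targets:
    - [0,[6,-7,6],[0,0,0]]
    - [0,[12,-14,6],[0,0,0]]
    - [0,[18,-20,6],[0,0,0]]
    - [0,[23,-26,6],[0,0,0]]
    - [0,[26,-30,6],[0,0,0]]
    - [0,[29,-33,6],[0,0,0]]
    - [0,[32,-36,6],[0,0,0]]
    - [0,[35,-40,6],[0,0,0]]

```text
time: 5.75
ee_pos: [0.5363, 0.1501, 0.0271]
tcp_rot: [180.0, -0.0, 131.8]
wrist_force: [0.2, 1.4, 0.3]
opening: -0.0004
grasp_force: 0.5
```

```bash
cat > e.py <<'E'
from h import *
import sys
f=sys.argv[1]; o=bot.get_obs(); print(o['time'],o['ee_pos'],o['wrist_force'])
im,d,P=grab('scene',f)
h=cv2.cvtColor(im,cv2.COLOR_RGB2HSV); m=cv2.inRange(h,(80,90,15),(105,255,255))>0
m[:150]=0;m[240:]=0;m[:,:240]=0;m[:,310:]=0
n,l,s,_=cv2.connectedComponentsWithStats(m.astype(np.uint8)); m=l==1+s[1:,4].argmax()
p=cloud(d,P)[m]; p=p[p[:,2]<.12]
a=(p[:,:2]-[.551,.134])@np.array([.66,-.75])*1000; z=p[:,2]*1000
for lo in range(0,100,10):
    q=(z>=lo)&(z<lo+10)
    if q.sum()>4: print(lo,q.sum(),np.percentile(a[q],[3,50,97]).round())
E
python3 e.py s3
```

```text
5.75 [0.53626529 0.15012434 0.02707975] [0.20650751 1.37670946 0.25295489]
20 11 [-5. 13. 23.]
30 16 [-7.  6. 23.]
40 22 [ 1. 20. 28.]
50 14 [-5. 13. 29.]
60 17 [-2. 17. 31.]
70 81 [-3. 19. 31.]
80 129 [-3. 12. 28.]
```

Now it is tipping: the top edge has moved 8 mm and the foot has stayed put. I'll continue.

step_arm:
  targets:
    - [0,[3,-3,0],[0,0,0]]
    - [0,[6,-7,0],[0,0,0]]
    - [0,[9,-10,0],[0,0,0]]
    - [0,[12,-14,0],[0,0,0]]
    - [0,[15,-17,0],[0,0,0]]
    - [0,[18,-20,0],[0,0,0]]
    - [0,[20,-23,0],[0,0,0]]
    - [0,[20,-23,0],[0,0,0]]

```text
time: 6.6
ee_pos: [0.5564, 0.1267, 0.027]
tcp_rot: [-180.0, 0.0, 131.8]
wrist_force: [0.9, -0.5, 0.1]
opening: 0.0002
grasp_force: 0.0
```

```bash
python3 e.py s4
```

```text
6.6 [0.55640197 0.12673584 0.02701755] [ 0.94938673 -0.52074879  0.10583661]
10 11 [64. 76. 97.]
20 12 [ 64.  87. 100.]
30 17 [66. 83. 98.]
```

The enclosure has fallen flat; its footprint spans 20 to 100 mm past the old centre and the pivot edge didn't slide. Next I'll raise and travel to the meter's front side.

step_arm:
  targets:
    - [0,[0,0,45],[0,0,0]]
    - [0,[0,0,85],[0,0,-0.14]]
    - [0,[-14,-47,90],[0,0,-0.28]]
    - [0,[-28,-94,90],[0,0,-0.42]]
    - [0,[-42,-141,90],[0,0,-0.56]]
    - [0,[-56,-188,90],[0,0,-0.7]]
    - [0,[-70,-235,90],[0,0,-0.84]]
    - [0,[-84,-282,90],[0,0,-0.98]]

```text
time: 7.45
ee_pos: [0.4713, -0.1564, 0.1174]
tcp_rot: [180.0, 0.0, 75.4]
wrist_force: [1.2, -0.2, -0.2]
opening: -0.0002
grasp_force: 0.0
```

step_arm:
  targets:
    - [0,[-14,-47,0],[0,0,-0.14]]
    - [0,[-28,-94,0],[0,0,-0.28]]
    - [0,[-32,-110,0],[0,0,-0.42]]
    - [0,[-32,-110,0],[0,0,-0.535]]
    - [0,[-32,-110,0],[0,0,-0.535]]
    - [0,[-32,-110,0],[0,0,-0.535]]

```text
time: 8.05
ee_pos: [0.4402, -0.2646, 0.1171]
tcp_rot: [-180.0, -0.0, 45.2]
wrist_force: [-0.5, 0.6, -1.2]
opening: 0.0001
grasp_force: 0.0
```

```bash
python3 - <<'E'
from h import *
print(bot.get_obs()['ee_pos'],bot.get_obs()['tcp_rot'])
im,d,P=grab('wrist','w5'); c=cloud(d,P); h=cv2.cvtColor(im,cv2.COLOR_RGB2HSV)
m=(cv2.inRange(h,(0,150,60),(10,255,255))>0)&(c[...,2]>.068)&(c[...,2]<.09)
t=c[m]; print(m.sum(),cv2.minAreaRect((t[:,:2]*1000).astype(np.float32)),np.median(t[:,2]))
E
```

```text
[ 0.44021671 -0.26459184  0.1170823 ] [-1.79995602e+02 -4.36367198e-03  4.52352922e+01]
10933 ((488.490234375, -218.00155639648438), (34.93450927734375, 149.94322204589844), 44.346553802490234) 0.0777811213249582
```

View pics/w5.png

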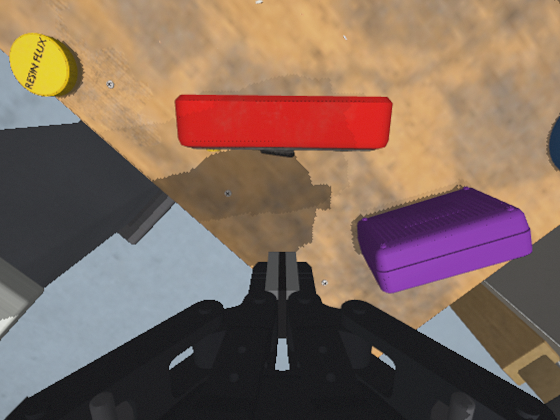

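The wrist view shows the meter at (284,122), with its dial bump at (278,153) on the fingers' side. The purple decoy at (445,240) is clear. The measured centre is (489,-217), so the gap to contact is about 40 mm. I'll descend and approach.

step_arm:
  targets:
    - [0,[0,0,-40],[0,0,0]]
    - [0,[0,0,-75],[0,0,0]]
    - [0,[0,0,-93],[0,0,0]]
    - [0,[6,6,-93],[0,0,0]]
    - [0,[12,12,-93],[0,0,0]]
    - [0,[18,18,-93],[0,0,0]]
    - [0,[22,22,-93],[0,0,0]]
    - [0,[25,25,-93],[0,0,0]]

```text
time: 8.9
ee_pos: [0.4663, -0.2395, 0.025]
tcp_rot: [179.9, -0.0, 45.1]
wrist_force: [0.3, -0.1, 0.3]
opening: 0.0002
grasp_force: 0.0
```

step_arm:
  targets:
    - [0,[3,3,0],[0,0,0]]
    - [0,[6,6,0],[0,0,0]]
    - [0,[9,9,0],[0,0,0]]
    - [0,[12,12,0],[0,0,0]]
    - [0,[12,12,0],[0,0,0]]

```text
time: 9.4
ee_pos: [0.4774, -0.2275, 0.024]
tcp_rot: [-180.0, -0.0, 45.0]
wrist_force: [0.4, -0.1, 0.2]
opening: -0.0001
grasp_force: 0.1
```

```bash
cat > m.py <<'E'
from h import *
import sys
f=sys.argv[1]; o=bot.get_obs(); print(o['time'],o['ee_pos'],o['wrist_force'])
im,d,P=grab('scene',f)
h=cv2.cvtColor(im,cv2.COLOR_RGB2HSV); m=cv2.inRange(h,(0,150,60),(10,255,255))>0
m[:230]=0;m[320:]=0;m[:,:265]=0;m[:,350:]=0
p=cloud(d,P)[m]; p=p[p[:,2]<.12]
a=(p[:,:2]-[.489,-.216])@np.array([.707,.707])*1000; z=p[:,2]*1000
for lo in range(0,100,10):
    q=(z>=lo)&(z<lo+10)
    if q.sum()>4: print(lo,q.sum(),np.percentile(a[q],[3,50,97]).round())
E
python3 m.py s6
```

```text
9.4 [ 0.47743911 -0.22754451  0.02399661] [ 0.40062529 -0.11209615  0.18312071]
10 5 [-17. -17. -13.]
20 12 [-21. -16.  -8.]
30 6 [-17. -13. -10.]
40 6 [-15. -13. -10.]
50 12 [-13.  -9.  -5.]
60 9 [-8. -5. 20.]
70 60 [-7.  3. 24.]
80 48 [-4.  2. 15.]
```

It is tipping as intended: the foot is at -17 and the top at -7. I'll continue past the balance point.

step_arm:
  targets:
    - [0,[3,3,0],[0,0,0]]
    - [0,[6,6,0],[0,0,0]]
    - [0,[9,9,0],[0,0,0]]
    - [0,[12,12,0],[0,0,0]]
    - [0,[15,15,0],[0,0,0]]
    - [0,[18,18,0],[0,0,0]]
    - [0,[20,20,0],[0,0,0]]
    - [0,[20,20,0],[0,0,0]]

```text
time: 10.25
ee_pos: [0.4974, -0.2076, 0.0241]
tcp_rot: [-180.0, -0.0, 45.0]
wrist_force: [-0.3, -0.1, -0.1]
opening: 0.0003
grasp_force: 0.0
```

```bash
python3 m.py s7
```

```text
10.25 [ 0.49743014 -0.20757296  0.02407962] [-0.26110592 -0.14479542 -0.07318649]
0 24 [14. 18. 49.]
10 65 [13. 17. 20.]
20 86 [14. 17. 30.]
30 157 [15. 21. 80.]
40 11 [18. 36. 57.]
```

The meter is flat too. I'll raise the arm clear, back away, and check everything.

step_arm:
  targets:
    - [0,[0,0,45],[0,0,0]]
    - [0,[0,0,90],[0,0,0]]
    - [0,[0,0,140],[0,0,0]]
    - [0,[-40,-25,160],[0,0,0]]
    - [0,[-80,-50,160],[0,0,0]]
    - [0,[-120,-75,160],[0,0,0]]
    - [0,[-140,-85,160],[0,0,0]]
    - [0,[-140,-85,160],[0,0,0]]

```text
time: 11.1
ee_pos: [0.355, -0.2941, 0.1847]
tcp_rot: [179.9, 0.0, 44.8]
wrist_force: [-0.4, 0.1, 0.4]
opening: 0.0001
grasp_force: 0.0
```

```bash
python3 - <<'E'
from h import *
im,d,P=grab('top','top8'); c=cloud(d,P); h=cv2.cvtColor(im,cv2.COLOR_RGB2HSV)
for name,roi,lo,hi in [('encl',(190,140,290,240),(80,60,20),(100,255,255)),('meter',(300,170,392,265),(0,150,80),(10,255,255)),('tin',(275,258,310,290),(22,150,100),(35,255,255)),
  ('reel',(270,138,305,172),(0,0,0),(180,90,130)),('motor',(112,242,148,276),(0,0,150),(180,60,255))]:
    m=np.zeros(d.shape,bool); x0,y0,x1,y1=roi; m[y0:y1,x0:x1]=1; m&=cv2.inRange(h,lo,hi)>0; t=c[m]; z=np.percentile(t[:,2],90)
    t=t[abs(t[:,2]-z)<.012]; r=cv2.minAreaRect((t[:,:2]*1000).astype(np.float32)); print(name,np.percentile(t[:,2],[5,50,95]).round(3),[np.round(q,1) for q in r])
cv2.imwrite('pics/top8c.png',cv2.resize(im[130:300,100:460],None,fx=2.2,fy=2.2)[:,:,::-1])
E
```

```text
encl [0.035 0.04  0.044] [array([591.7,  88.9]), array([114.2,  73.8]), np.float64(41.4)]
meter [0.031 0.035 0.039] [array([ 530.1, -175.1]), array([ 74. , 150.5]), np.float64(45.0)]
tin [0.019 0.022 0.025] [array([379.1, -46.6]), array([44.1, 44.2]), np.float64(46.1)]
reel [0.043 0.046 0.049] [array([700.6, -25.2]), array([57.2, 53.8]), np.float64(0.2)]
motor [0.036 0.039 0.043] [array([416. , 375.4]), array([43. , 42.4]), np.float64(44.1)]
```

View pics/top8c.png

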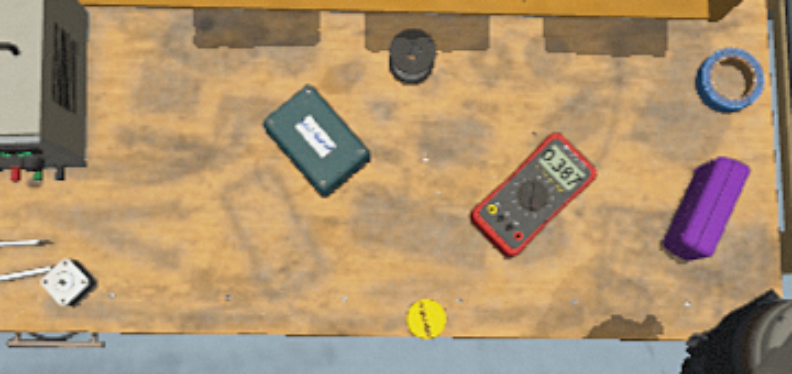

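The enclosure lies lid up with its label at (316,135), and the meter lies face up with its display at (560,168). The reel, tin and motor are within 1 mm of their starts, and the arm is clear.

```bash
python3 -c "
from workcell import bot
print(bot.job_done())"
```

```text
the job is handed in; nothing more can be done
None
```

I tipped the enclosure flat with its lid up and the multimeter flat on its back with its display up, left the reel, tin and motor within 1 mm of their starts, and handed the job in at about 11 s; the verdict was not shown.

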